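# Clear the deck and reset the metering valve

### The arm

A 6-joint arm with a two-finger parallel gripper is mounted at the origin on the work surface. World frame = base frame: x ahead of the robot, y to its left, z up, the work surface at z = 0. Lengths are in m, angles in rad, forces in N, time in s.
With the tool pointing down it reaches from about 0.3 to 0.875 m from the base axis. Payload 6.4 kg.
Tool frame: the origin (TCP) lies midway between the tips of the shut fingers; the grasp point (between the pads) lies 19 mm behind it; z points along the fingers, y is the line along which they close (so a half turn about z gives the same grasp; the last joint's range is limited). The gripper opens to 85 mm and grips with 20 to 120 N. Pads are 22 mm wide; open, the fingers measure 114 mm over their backs; the gripper's body (76 mm by 85 mm) begins 54 mm behind the grasp point. The pads swing forward as they close: fully open they stand 13 mm farther back than shut.
Start: joints at [-0.206, 0.181, 1.607, -0, 1.354, -0.206], TCP at [0.575, 0, 0.231] pointing down, gripper open.
Joint ranges: [-2.99, 2.99], [-0.89, 2.07], [0.3, 2.58], [-1.14, 4.28], [0, 2.63], [-3.12, 3.12]. Speed limits (rad/s): [2.57, 2.57, 3.01, 3.14, 3.14, 3.14].

### API

Orientations are given as a unit quaternion [w, x, y, z].
In Python, from bench import status, camera, ctrl gives the robot as it stands. The module is installed in compiled form; this text tells all that it offers.
- The arm moves only by the shell command python3 -m handwheel 'ROWS'. ROWS is JSON, a list that holds one entry, the list of rows, each a list of 7 numbers: the opening, from -1 (shut) to 1 (fully open), then the shift along the tool's x, y, z in cm, then the turn, a rotation vector about the tool's x, y, z in degrees. A call has 1 to 10 rows; each row is the pose to reach, as a shift and turn from the pose commanded when the call began, along the tool's axes at that moment; what a row does not reach only later rows make up. A row lasts 1/8 s, in which the tool goes at most 62.5 mm and 10.7 degrees, less where a joint would pass 70% of its speed; a pose out of reach is approached as far as the arm can. A call with a gripper value outside its range is refused whole. The fingers move at their own pace and stop on an object; the grip force is fixed at half the most. Time passes only in rows, so rows that repeat a pose let the fingers close. It gives the time, the measured TCP pose, the force, the opening and the grip force at its end, in the units of the state.
- status.get_obs(): the state, without advancing time (a new reading comes with each control period).
- camera(name): name is "scene" or "side" or "wrist"; returns a dict with "frame" (420x560x3 uint8, blue, green, red), "depth" (420x560 float32, m along the optical axis (not along the pixel's ray), 0 where there is no reading), "fx", "fy", "cx", "cy" (pixels), "dist" ([k1, k2, p1, p2, k3] as OpenCV has them; the pictures are not rectified), "extrinsics" (4x4, takes a point from camera to world coordinates); the wrist camera has in their place "hand_eye" (4x4, takes a point from camera to tool coordinates, whose origin is the TCP and whose axes are the flange's). Camera axes: x right, y down, z forward; pixel columns grow to the right and rows downward; lengths in m; the calibration is good to about 2 mm. A picture is of the moment at which its call begins: read the wrist's pose just before it.
- ctrl.hand_in(): hands the job in; it is judged then, once.
The state is a dict: "time_s": time; "q": joint angles; "dq": joint speeds; "joint_efforts": joint torques, N m; "eef_pos": TCP position; "eef_rot": TCP orientation; "wrist_force": force on the tool from outside, world axes, zero at the start; "torque": the same for the moment, N m; "opening": opening from 0.0 (shut) to 1.0 (fully open); "grasp_force": force on a finger pad.
Only numpy, scipy, OpenCV 4.12 (cv2) and the standard library are available. Lean on these libraries where they do the work, as an engineer would, in place of code of your own. Each camera call takes 0.05 s, during which the arm holds its last target. There are 200 camera calls.

### The job

Clear the two orange offcuts off the aluminium deck into the grey bin. Then, by its yellow crank handle, turn the black valve wheel clockwise until it is fully closed against its stop, and back it off (counter-clockwise) exactly two full turns. Finish while still gripping the handle there, ready for trimming: do not let go at the end; leave the vial and the tube rack standing where they are.

Things in the scene. Friction and masses are not known exactly. Their poses are not given: they have to be found in the camera images.
- offcut_a_mid (a point): Loose orange 3D-print offcut on the deck, a block 40 x 24 x 22 mm (x, y, z) with a raised lip 12 mm long and 8 mm high on top at its +x end. The point is the centre of the 22 mm high block; x along its length, z up. It weighs about 25 g; grasp across y (24 mm).
- offcut_b_mid (a point): Loose orange 3D-print offcut on the deck, a block 36 x 22 x 24 mm (x, y, z) with a 10 mm stub low on its -x end. The point is the centre of the block; x along its length, z up. It weighs about 25 g; grasp across y (22 mm).
- bin_in (a point): Fixed open grey bin, 140 x 140 mm outside, 100 mm high, walls and floor 4 mm thick. The point is the centre of its inner floor. It stands on the table at the left or at the right of the deck (it and the tube rack change places).
- wheel_axis (a point): Point on the upright axis of the black valve wheel, level with the middle of the crank handle (128 mm above the table). Wheel radius 50 mm to the rim's centre line; top of the rim 101 mm above the table. When the valve is closed on its stop, the handle stands in this point's +x direction from the axis.
- stand: Fixed aluminium deck 180 x 400 x 12 mm (x, y, z) that carries the valve and the offcuts. Origin at the centre of its underside; the wheel's axis is 120 mm to its +y. A red mark lies on its far (+x) edge beside the valve.
- handle_mid (a point): Middle of the yellow upright crank handle, a round grip 20 mm across and 46 mm high (105 to 151 mm above the table), standing on the wheel's rim 50 mm from the wheel's axis. It spins freely about its own upright axis, so that the fingers can keep their orientation while carrying it round the circle.
- valve (a joint): Turn of the valve wheel, rad: 0 = closed on the hard stop; grows counter-clockwise seen from above (opening) without wrapping; two turns open = 12.57, end of travel 20. The handle stands at this angle from wheel_axis's +x. At the start a quarter to four fifths of a turn open. It stays where left; turning takes 1 to 2 N at the handle.
- offcut_a: The first offcut; origin at the centre of its underside.
- offcut_b: The second offcut; origin at the centre of its underside.
- handle: The yellow crank handle; origin at the centre of its lower end, 23 mm below handle_mid.
- vial: Small glass vial with a blue cap, 22 mm across, 42 mm high, standing on the deck between the wheel and the offcuts, near the far edge. Leave it alone. Origin at the centre of its underside, z up.
- tube_rack: Loose orange rack 100 x 120 mm with four capped tubes, 118 mm high, on the table on the other side of the deck from the bin. Leave it alone. Origin at the centre of its underside, z up.

How it is judged:
By the outcome, as a careful person would: the job done as asked, in the order asked, and still so for the second after the job is handed in, while the arm keeps its last pose, push and grip.
It also fails if it takes over 72 s, if anything falls off the work surface, if the arm or the gripper's body presses on something with over 40 N, if the wrist force passes 120 N, or if a joint passes its speed limit or range.

## Working session

There is one attempt and no reset: what is moved stays moved. The work goes in short steps, Python scripts to look and compute and a shell command to move; the robot and the scene stay as the last step left them, time stands still between calls to the robot, and variables do not carry over. Pictures are saved under pics/ and viewed, at most 10 in all, crops included, and the job is handed in when it is done.

```bash
mkdir -p pics; cat > h.py <<'E'
import numpy as np, cv2
from bench import status, camera, ctrl
from scipy.spatial.transform import Rotation as R
def T():
    o=status.get_obs(); q=o['eef_rot']; M=np.eye(4)
    M[:3,:3]=R.from_quat([q[1],q[2],q[3],q[0]]).as_matrix(); M[:3,3]=o['eef_pos']; return M
def cloud(name):
    M=T(); c=camera(name); E=c['extrinsics'] if name!='wrist' else M@np.array(c['hand_eye'])
    h,w=c['depth'].shape; v,u=np.mgrid[:h,:w]
    K=np.array([[c['fx'],0,c['cx']],[0,c['fy'],c['cy']],[0,0,1]])
    p=cv2.undistortPoints(np.stack([u,v],-1).reshape(-1,1,2).astype(np.float64),K,np.array(c['dist'])).reshape(h,w,2)
    d=c['depth']; P=np.dstack([p[...,0]*d,p[...,1]*d,d])
    W=P@np.array(E)[:3,:3].T+np.array(E)[:3,3]; W[d==0]=np.nan
    return c['frame'],W
E
python3 - <<'E'
from h import *
o=status.get_obs(); print(o['time_s'],o['eef_pos'],o['eef_rot'],o['opening'])
print(T().round(3))
for n in ['scene','side']:
    f,W=cloud(n); cv2.imwrite(f'pics/{n}0.png',f); np.save(f'{n}0.npy',W)
E
```

```text
0.0 [5.74431361e-01 1.46756090e-04 2.30365908e-01] [-7.52137637e-04  7.07097624e-01  7.07115369e-01 -4.89309821e-04] 0.9978895648773555
[[-0.     1.    -0.002  0.574]
 [ 1.     0.     0.     0.   ]
 [ 0.    -0.002 -1.     0.23 ]
 [ 0.     0.     0.     1.   ]]
```

View pics/scene0.png

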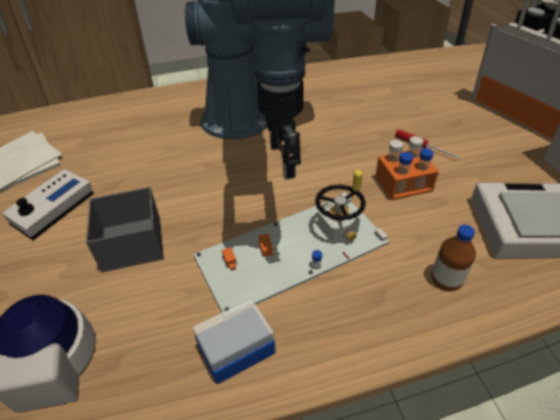

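View pics/side0.png

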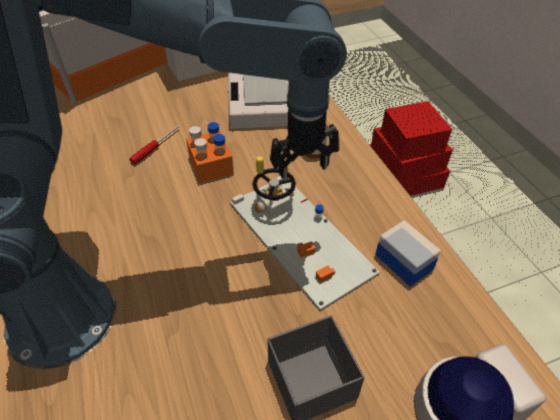

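The scene picture shows the offcuts at (230,258) and (265,245), vial (317,258), wheel (340,203) with its handle at (357,180), bin (125,230), rack (407,172). The side picture agrees: offcuts (308,250) and (326,273), handle (260,163).

```bash
python3 - <<'E'
from h import *
for n in ['scene','side']:
    f=cv2.imread(f'pics/{n}0.png'); W=np.load(f'{n}0.npy'); H=cv2.cvtColor(f,cv2.COLOR_BGR2HSV)
    Z=np.nan_to_num(W[...,2],nan=-1)
    inr=(W[...,0]>.2)&(W[...,0]<.9)&(abs(W[...,1])<.5)
    h,s,v=H[...,0],H[...,1],H[...,2]
    for nm,m in [('orange',(h<14)&(s>180)&(v>120)&(Z<.06)&(Z>.015)),('yellow',(h>20)&(h<35)&(s>140)&(v>90)&(Z>.09)&(Z<.17)),('blue',(h>100)&(h<130)&(s>120)&(Z>.03)&(Z<.075)),
      ('black',(v<45)&(Z>.085)&(Z<.11)),('bin',(s<60)&(v<130)&(Z>.09)&(Z<.105)),('deck',(s<60)&(v>120)&(Z>.006)&(Z<.018))]:
        k,L,st,c=cv2.connectedComponentsWithStats((m&inr).astype(np.uint8))
        for i in range(1,k):
            if st[i,4]>=25:
                P=W[L==i]; rect=cv2.minAreaRect(P[:,:2].astype(np.float32)*1000)
                print(n,nm,st[i,4],c[i].round(),'med',np.median(P,0).round(3),'zmax',P[:,2].max().round(3),'rect',np.round(rect[0],1),np.round(rect[1],1),round(rect[2],1))
E
```

```text
scene orange 44 [404. 133.] med [0.264 0.454 0.023] zmax 0.028 rect [264.5 453.2] [41.7  9.9] 30.6
scene orange 39 [263. 247.] med [ 0.586 -0.05   0.035] zmax 0.037 rect [581.9 -49.5] [24.1 10.6] 12.5
scene orange 99 [228. 255.] med [ 0.589 -0.126  0.036] zmax 0.04 rect [ 585.5 -127.2] [32.  17.6] 4.2
scene orange 27 [232. 265.] med [ 0.604 -0.123  0.024] zmax 0.027 rect [ 605.7 -122.7] [12.1 11.8] 6.8
scene yellow 147 [357. 179.] med [0.544 0.175 0.136] zmax 0.154 rect [539.7 175.7] [17.1 16.5] 45.5
scene blue 70 [ 69. 185.] med [ 0.248 -0.485  0.046] zmax 0.048 rect [ 251.9 -487.4] [19.5 48.5] 52.7
scene blue 69 [317. 255.] med [0.654 0.047 0.054] zmax 0.057 rect [651.5  47.3] [15.  17.3] 76.7
scene blue 96 [ 71. 336.] med [ 0.728 -0.431  0.071] zmax 0.075 rect [ 718.5 -431.3] [10.1 61.3] 76.4
scene blue 470 [243. 360.] med [ 0.83  -0.146  0.043] zmax 0.056 rect [ 828.9 -143.4] [ 14.2 116.3] 10.3
scene black 401 [340. 203.] med [0.573 0.125 0.099] zmax 0.104 rect [561.5 129.3] [102. 102.] 79.2
scene black 52 [ 91. 219.] med [ 0.445 -0.402  0.088] zmax 0.096 rect [ 448.7 -402.1] [  
[... 2306 characters left out ...]
101. ] 84.1
side bin 869 [314. 363.] med [ 0.449 -0.351  0.098] zmax 0.104 rect [ 455.5 -336.6] [138.9 139.7] 0.1
side bin 25 [485. 362.] med [ 0.75  -0.461  0.1  ] zmax 0.105 rect [ 751.6 -463.9] [ 7.6 38.9] 23.5
side deck 43 [286. 185.] med [0.614 0.19  0.012] zmax 0.017 rect [613.  189.1] [22.6 25.4] 69.9
side deck 28 [264. 187.] med [0.556 0.207 0.012] zmax 0.016 rect [557.5 207.5] [32.8 10.1] 11.7
side deck 5683 [314. 248.] med [ 0.605 -0.044  0.012] zmax 0.018 rect [582.3  13.8] [182.8 400.4] 12.1
side deck 76 [279. 217.] med [0.554 0.087 0.012] zmax 0.016 rect [554.6  86.7] [53.9 17.7] 15.5
side deck 28 [263. 218.] med [0.515 0.102 0.012] zmax 0.015 rect [512.5 102.4] [15.6 18.7] 67.0
```

```bash
python3 -m handwheel '[[[1,-5,1,0,0,0,0],[1,-9,1,0,0,0,0],[1,-9,1,0,0,0,0],[1,-9,1,0,0,0,0],[1,-9,1,0,0,0,0]]]'
python3 - <<'E'
from h import *
f,W=cloud('wrist'); cv2.imwrite('pics/w1.png',f); np.save('w1.npy',W)
E
```

```text
time_s: 0.72
eef_pos: [0.5849, -0.0889, 0.2311]
eef_rot: [-0.0, 0.707, 0.708, 0.0]
wrist_force: [0.7, 0.1, 0.9]
opening: 1.002
grasp_force: 0.0
```

View pics/w1.png

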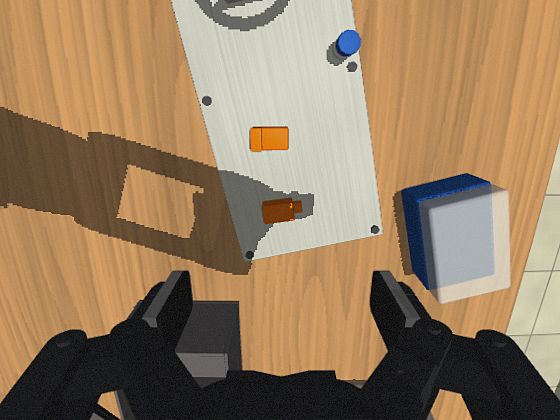

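The wrist picture shows offcut A (lip at its left end) at (269,139) and offcut B (stub on its right) at (280,210), with the vial cap at (348,42) and the bin at lower left.

```bash
python3 - <<'E'
from h import *
f=cv2.imread('pics/w1.png'); W=np.load('w1.npy'); H=cv2.cvtColor(f,cv2.COLOR_BGR2HSV)
Z=W[...,2]; h,s,v=cv2.split(H)
m=(h<18)&(s>190)&(Z>.017)&(Z<.06)
k,L,st,c=cv2.connectedComponentsWithStats(m.astype(np.uint8))
for i in range(1,k):
    if st[i,4]<60: continue
    P=W[L==i]; print(c[i].round(),st[i,4])
    for a,b in [(.017,.027),(.031,.0345),(.0345,.038),(.038,.05)]:
        Q=P[(P[:,2]>a)&(P[:,2]<b)]
        if len(Q)>15:
            r=cv2.minAreaRect(Q[:,:2].astype(np.float32)*1000); print(a,len(Q),np.round(r[0],1),np.round(r[1],1),round(r[2],1),Q[:,2].mean().round(4))
    r=cv2.minAreaRect(P[:,:2].astype(np.float32)*1000);print('all',np.round(r[0],1),np.round(r[1],1),round(r[2],1))
E
```

```text
[269. 138.] 865
0.031 575 [578.4 -41.9] [26.8 23.2] 0.2 0.0327
0.038 261 [559.  -42.1] [22.7 11.5] 89.5 0.0408
all [572.6 -41.9] [23.4 38.7] 89.5
[280. 210.] 745
0.017 158 [ 588.1 -117.2] [13.4 45.6] 73.4 0.0222
0.031 216 [ 582.  -124.9] [35.3 21.5] 7.0 0.0338
0.0345 343 [ 582. -125.] [34.5 20.6] 7.9 0.0352
all [ 586.9 -124.3] [45.1 21.5] 6.9
```

Both offcuts measure right in size and height. I'll turn and descend towards offcut A.

```bash
python3 -m handwheel '[[[1,0.5,0,1,0,0,10],[1,1,-0.3,2,0,0,20],[1,2,-0.6,4,0,0,30],[1,3,-0.9,6,0,0,40],[1,4,-1.2,8,0,0,50],[1,4.7,-1.2,10,0,0,60],[1,4.7,-1.2,12,0,0,70],[1,4.7,-1.2,13,0,0,80],[1,4.7,-1.2,14,0,0,90],[1,4.7,-1.2,14,0,0,90]]]'
python3 - <<'E'
from h import *
print(T().round(4)); 
E
```

```text
time_s: 2.02
eef_pos: [0.5723, -0.042, 0.0906]
eef_rot: [-0.0, 1.0, 0.001, -0.001]
wrist_force: [-0.0, -0.4, -0.1]
opening: 1.001
grasp_force: 0.0
[[ 1.000e+00  2.800e-03 -1.700e-03  5.723e-01]
 [ 2.800e-03 -1.000e+00  5.000e-04 -4.200e-02]
 [-1.700e-03 -5.000e-04 -1.000e+00  9.060e-02]
 [ 0.000e+00  0.000e+00  0.000e+00  1.000e+00]]
```

```bash
python3 -m handwheel '[[[1,0,0,4,0,0,0],[1,0,0,6.5,0,0,0],[1,0,0,7.5,0,0,0],[1,0,0,7.5,0,0,0],[-1,0,0,7.5,0,0,0],[-1,0,0,7.5,0,0,0],[-1,0,0,7.5,0,0,0],[-1,0,0,7.5,0,0,0],[-1,0,0,7.5,0,0,0],[-1,0,0,7.5,0,0,0]]]'
```

```text
time_s: 3.28
eef_pos: [0.5737, -0.0432, 0.0171]
eef_rot: [0.0, 1.0, 0.0, 0.001]
wrist_force: [-0.2, -0.4, 6.5]
opening: 0.27
grasp_force: 59.4
```

```bash
python3 -m handwheel '[[[-1,0,0,-5,0,0,0],[-1,0,0,-10,0,0,0],[-1,-1,3,-13,0,0,0],[-1,-3,8,-13,0,0,0],[-1,-5,13,-13,0,0,0],[-1,-7,18,-13,0,0,0],[-1,-9,23,-13,0,0,0],[-1,-11,28,-13,0,0,0],[-1,-11.6,29.2,-13,0,0,0],[-1,-11.6,29.2,-13,0,0,0]]]'
```

```text
time_s: 4.53
eef_pos: [0.4565, -0.3351, 0.1458]
eef_rot: [-0.001, 1.0, -0.001, -0.0]
wrist_force: [1.0, 0.3, -0.3]
opening: 0.263
grasp_force: 58.9
```

```bash
python3 -m handwheel '[[[-1,0,0,4,0,0,0],[-1,0,0,8,0,0,0],[-1,0,0,9.5,0,0,0],[-1,0,0,9.5,0,0,0],[0.1,0,0,9.5,0,0,0],[0.1,0,0,9.5,0,0,0],[0.1,0,0,9.5,0,0,0],[0.1,0,0,6,0,0,0],[0.1,0,0,1,0,0,0],[0.1,0,0,0,0,0,0]]]'
python3 -m handwheel '[[[0.1,2,-3,0,0,0,0],[0.1,4,-8,0,0,0,-7.5],[1,7,-13,0,0,0,-7.5],[1,10,-18,1,0,0,-7.5],[1,12.5,-21,3,0,0,-7.5],[1,12.5,-21,5,0,0,-7.5],[1,12.5,-21,5,0,0,-7.5]]]'
python3 - <<'E'
from h import *
f,W=cloud('wrist'); cv2.imwrite('pics/w2.png',f); print(T().round(4))
E
```

```text
time_s: 5.78
eef_pos: [0.4588, -0.3371, 0.1508]
eef_rot: [0.003, 1.0, -0.0, 0.003]
wrist_force: [-0.3, -1.5, 0.7]
opening: 0.55
grasp_force: 0.0
time_s: 6.65
eef_pos: [0.5799, -0.1246, 0.0937]
eef_rot: [-0.001, 0.998, 0.066, -0.002]
wrist_force: [0.0, -0.4, 0.6]
opening: 0.998
grasp_force: 0.0
[[ 9.915e-01  1.298e-01 -2.700e-03  5.806e-01]
 [ 1.298e-01 -9.915e-01  8.000e-04 -1.255e-01]
 [-2.600e-03 -1.200e-03 -1.000e+00  9.510e-02]
 [ 0.000e+00  0.000e+00  0.000e+00  1.000e+00]]
```

View pics/w2.png

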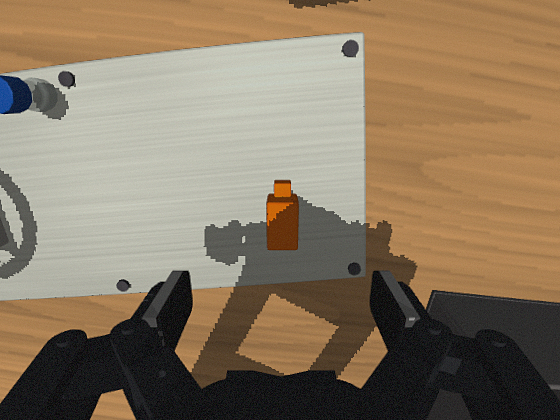

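Offcut B sits at (283,222), square to the pads and centred between them; offcut A is off the deck.

```bash
python3 -m handwheel '[[[1,0,0,4,0,0,0],[1,0,0,6.5,0,0,0],[1,0,0,7.8,0,0,0],[1,0,0,7.8,0,0,0],[-1,0,0,7.8,0,0,0],[-1,0,0,7.8,0,0,0],[-1,0,0,7.8,0,0,0],[-1,0,0,7.8,0,0,0],[-1,0,0,7.8,0,0,0],[-1,0,0,7.8,0,0,0]]]'
python3 - <<'E'
from h import *
t=T(); d=np.array([.457,-.336,.147])-t[:3,3]; print((t[:3,:3].T@d*100).round(2))
E
```

```text
time_s: 7.95
eef_pos: [0.5827, -0.1252, 0.0191]
eef_rot: [0.0, 0.998, 0.065, 0.001]
wrist_force: [-0.5, -0.3, 4.4]
opening: 0.241
grasp_force: 59.3
[-15.2   19.27 -12.79]
```

```bash
python3 -m handwheel '[[[-1,0,0,-5,0,0,0],[-1,0,0,-10,0,0,0],[-1,-2,3,-13,0,0,0],[-1,-5,7,-13,0,0,0],[-1,-9,11,-13,0,0,0],[-1,-12,15,-13,0,0,0],[-1,-15.1,19.3,-13,0,0,0],[-1,-15.1,19.3,-13,0,0,0],[-1,-15.1,19.3,-13,0,0,0]]]'
python3 -m handwheel '[[[-1,0,0,4,0,0,0],[-1,0,0,8,0,0,0],[-1,0,0,8.5,0,0,0],[-1,0,0,8.5,0,0,0],[0.1,0,0,8.5,0,0,0],[0.1,0,0,8.5,0,0,0],[0.1,0,0,8.5,0,0,0],[0.1,0,0,4,0,0,0],[0.1,0,0,-2,0,0,0],[0.1,0,0,-6,0,0,0]]]'
python3 - <<'E'
from h import *
f,W=cloud('scene'); cv2.imwrite('pics/s3.png',f)
H=cv2.cvtColor(f,cv2.COLOR_BGR2HSV);h,s,v=cv2.split(H);Z=W[...,2]
m=(h<14)&(s>150)&(v>40)&(W[...,0]<.7)&(abs(W[...,1])<.45)&(W[...,0]>.3)
k,L,st,c=cv2.connectedComponentsWithStats(m.astype(np.uint8))
for i in range(1,k):
    if st[i,4]>8: print(st[i,4],c[i].round(),np.median(W[L==i],0).round(3))
m=(h>20)&(h<35)&(s>140)&(v>80)&(Z>.09)&(Z<.17)
print('yellow',np.median(W[m],0).round(3),m.sum())
print(T().round(4))
E
```

```text
time_s: 9.07
eef_pos: [0.4573, -0.3356, 0.1478]
eef_rot: [-0.001, 0.998, 0.065, -0.0]
wrist_force: [-0.1, 0.4, 0.7]
opening: 0.243
grasp_force: 58.8
time_s: 10.32
eef_pos: [0.4581, -0.3368, 0.2117]
eef_rot: [0.001, 0.998, 0.065, 0.001]
wrist_force: [0.8, -0.4, 0.5]
opening: 0.551
grasp_force: 0.0
1596 [404. 177.] [0.481 0.329 0.052]
117 [125. 229.] [ 0.459 -0.337  0.055]
yellow [0.543 0.174 0.136] 154
[[ 0.9914  0.1306  0.0075  0.4599]
 [ 0.1306 -0.9914 -0.0085 -0.3387]
 [ 0.0063  0.0094 -0.9999  0.2172]
 [ 0.      0.      0.      1.    ]]
```

```bash
python3 - <<'E'
import cv2
f=cv2.imread('pics/s3.png'); cv2.imwrite('pics/s3c.png',cv2.resize(f[160:300,60:330],None,fx=2.9,fy=2.9,interpolation=cv2.INTER_CUBIC))
E
```

```text
(no output)
```

View pics/s3c.png

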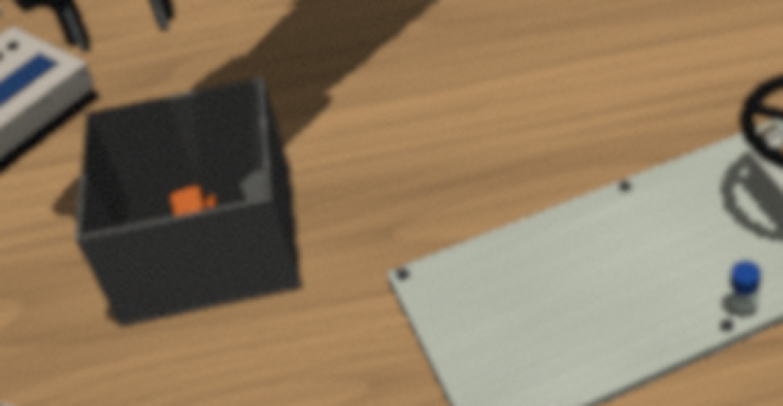

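Both offcuts lie in the bin (orange at (190,200) in the crop), and the deck is clear with the vial still standing at (745,275). Next is the handle.

```bash
python3 - <<'E'
from h import *
for n in ['scene','side']:
    W=np.load(f'{n}0.npy'); f=cv2.imread(f'pics/{n}0.png'); h,s,v=cv2.split(cv2.cvtColor(f,cv2.COLOR_BGR2HSV))
    d=np.hypot(W[...,0]-.5575,W[...,1]-.130)
    m=(d<.035); print(n,'hub zmax',np.sort(W[m][:,2])[-8:].round(3))
    m=(h>20)&(h<35)&(s>120)&(v>90)&(d<.08)&(W[...,2]>.147); print('top',W[m].mean(0).round(4),m.sum())
    m=(d>.04)&(d<.062)&(W[...,2]>.093)&(W[...,2]<.106); P=W[m]
    A=np.c_[P[:,:2],np.ones(len(P))]; x=np.linalg.lstsq(A,(P[:,:2]**2).sum(1),rcond=None)[0]; print('circle',(x[:2]/2).round(4),np.sqrt(x[2]+(x[:2]**2).sum()/4).round(4))
print(T().round(4))
E
```

```text
scene hub zmax [0.102 0.103 0.103 0.103 0.103 0.103 0.103 0.104]
top [0.5391 0.1764 0.1507] 41
circle [0.5601 0.1301] 0.0494
side hub zmax [0.103 0.103 0.103 0.103 0.103 0.104 0.104 0.104]
top [0.5343 0.1755 0.1504] 29
circle [0.5556 0.1289] 0.0495
[[ 0.9914  0.1306  0.0075  0.4599]
 [ 0.1306 -0.9914 -0.0085 -0.3387]
 [ 0.0063  0.0094 -0.9999  0.2172]
 [ 0.      0.      0.      1.    ]]
```

```bash
python3 -m handwheel '[[[1,1.5,-5,0,0,0,0],[1,3,-10,0,0,0,0],[1,4.5,-16,0,0,0,-4.7],[1,6,-22,0,0,0,-4.7],[1,8,-28,0,0,0,-4.7],[1,10,-34,0,0,0,-4.7],[1,12,-40,0,0,0,-4.7],[1,13.5,-46,0,0,0,-4.7],[1,14.3,-50,0,0,0,-4.7],[1,14.3,-50,0,0,0,-4.7]]]'
python3 -m handwheel '[[[1,0,0,0,0,0,0],[1,0,0,0,0,0,0]]]'
python3 - <<'E'
from h import *
t=T(); print(t.round(4))
f,W=cloud('wrist'); cv2.imwrite('pics/w4.png',f)
h,s,v=cv2.split(cv2.cvtColor(f,cv2.COLOR_BGR2HSV)); Z=W[...,2]
m=(h>20)&(h<35)&(s>120)&(Z>.146)&(Z<.156); P=W[m]; print(m.sum())
if m.sum(): print(P.mean(0).round(4), cv2.minAreaRect(P[:,:2].astype(np.float32)*1000))
d=np.hypot(W[...,0]-.5578,W[...,1]-.1297)
m=(d>.04)&(d<.062)&(Z>.095)&(Z<.104); P=W[m]
A=np.c_[P[:,:2],np.ones(len(P))]; x=np.linalg.lstsq(A,(P[:,:2]**2).sum(1),rcond=None)[0]; print('circle',len(P),(x[:2]/2).round(4),np.sqrt(x[2]+(x[:2]**2).sum()/4).round(4))
m=(cv2.inRange(f,(0,0,110),(90,90,255))>0)&(h<8)&(Z<.03); print('red',m.sum(), np.nanmedian(W[m],0))
m=(s<60)&(v>120)&(Z>.006)&(Z<.018)&(W[...,1]<.3); P=W[m]; print('deck',cv2.minAreaRect(P[:,:2].astype(np.float32)*1000))
E
```

```text
time_s: 11.62
eef_pos: [0.5336, 0.1811, 0.2082]
eef_rot: [-0.0, 0.994, 0.108, 0.0]
wrist_force: [-0.9, 0.2, -0.5]
opening: 0.997
grasp_force: 0.0
time_s: 11.88
eef_pos: [0.5341, 0.1771, 0.2083]
eef_rot: [0.0, 0.994, 0.105, -0.0]
wrist_force: [-0.0, 0.5, -0.4]
opening: 1.003
grasp_force: 0.0
[[ 9.778e-01  2.097e-01 -1.000e-04  5.341e-01]
 [ 2.097e-01 -9.778e-01 -3.000e-04  1.771e-01]
 [-1.000e-04  3.000e-04 -1.000e+00  2.083e-01]
 [ 0.000e+00  0.000e+00  0.000e+00  1.000e+00]]
550
[0.5371 0.1772 0.1493] ((536.8375854492188, 177.1017303466797), (17.9966983795166, 18.95716667175293), 21.80828285217285)
circle 4657 [0.5573 0.132 ] 0.0488
red 1031 [0.29006831 0.4669564  0.02240739]
deck ((579.5759887695312, 26.924789428710938), (179.58099365234375, 373.71038818359375), 12.518125534057617)
```

View pics/w4.png

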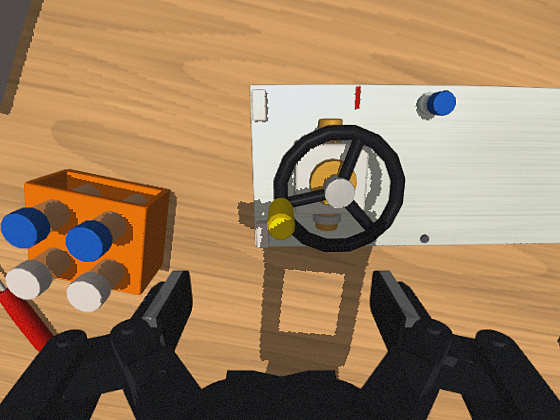

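The handle cap is at (281,221), centred between the pads; the wheel hub is at (340,192) and the red mark at (358,97) confirms the deck's +x side. The rack at (100,235) is clear of the left finger.

```bash
python3 -m handwheel '[[[1,0.3,0,4,0,0,0],[1,0.3,0,8,0,0,0],[1,0.3,0,9.7,0,0,0],[1,0.3,0,9.7,0,0,0],[-1,0.3,0,9.7,0,0,0],[-1,0.3,0,9.7,0,0,0],[-1,0.3,0,9.7,0,0,0],[-1,0.3,0,9.7,0,0,0],[-1,0.3,0,9.7,0,0,0],[-1,0.3,0,9.7,0,0,0]]]'
python3 - <<'E'
from h import *
t=T(); print(t.round(4)); a=np.array([.5573,.131]); d=t[:2,3]-a; print(d,np.hypot(*d),np.degrees(np.arctan2(d[1],d[0]))-12.2, status.get_obs()['wrist_force'])
E
```

```text
time_s: 13.18
eef_pos: [0.538, 0.1785, 0.1123]
eef_rot: [0.0, 0.994, 0.106, 0.001]
wrist_force: [1.1, -3.8, 5.9]
opening: 0.214
grasp_force: 59.1
[[ 9.774e-01  2.112e-01  2.200e-03  5.380e-01]
 [ 2.113e-01 -9.774e-01 -7.000e-04  1.785e-01]
 [ 2.000e-03  1.200e-03 -1.000e+00  1.123e-01]
 [ 0.000e+00  0.000e+00  0.000e+00  1.000e+00]]
[-0.01930483  0.04745704] 0.051233259586884586 99.93577406213446 [ 1.11973251 -3.8347154   5.87069605]
```

```bash
python3 -m handwheel '[[[-1,0.95,-0.09,0,0,0,0],[-1,1.99,0.02,0,0,0,0],[-1,2.99,0.34,0,0,0,0],[-1,3.45,0.58,0,0,0,0],[-1,3.45,0.58,0,0,0,0]]]'
cat > c.py <<'E'
from h import *
import sys
t=T(); a=np.array([.5573,.131]); d=t[:2,3]-a; o=status.get_obs()
print('pos',t[:3,3].round(4),'r',np.hypot(*d).round(4),'th',(np.degrees(np.arctan2(d[1],d[0]))-12.2).round(2),'Fw',np.round(o['wrist_force'],1),'Ftool',(t[:3,:3].T@o['wrist_force']).round(1),o['opening'],o['time_s'])
E
python3 c.py
```

```text
time_s: 13.8
eef_pos: [0.5729, 0.1802, 0.1123]
eef_rot: [0.0, 0.994, 0.106, 0.001]
wrist_force: [-0.8, -3.3, 6.8]
opening: 0.216
grasp_force: 59.3
pos [0.5729 0.1802 0.1123] r 0.0516 th 60.24 Fw [-0.8 -3.3  6.8] Ftool [-1.4  3.  -6.8] 0.215795051404784 13.8
```

```bash
python3 -m handwheel '[[[-1,0.85,0.61,0,0,0,0],[-1,1.55,1.39,0,0,0,0],[-1,2.07,2.3,0,0,0,0],[-1,2.35,3.12,0,0,0,0],[-1,2.35,3.12,0,0,0,0]]]'; python3 c.py
```

```text
time_s: 14.42
eef_pos: [0.6025, 0.155, 0.1123]
eef_rot: [-0.0, 0.994, 0.106, 0.001]
wrist_force: [0.3, -0.8, 6.9]
opening: 0.218
grasp_force: 59.2
pos [0.6025 0.155  0.1123] r 0.0511 th 15.82 Fw [ 0.3 -0.8  6.9] Ftool [ 0.1  0.9 -6.9] 0.21819895581635984 14.425
```

```bash
python3 -m handwheel '[[[-1,0.12,0.5,0,0,0,0],[-1,0.15,0.8,0,0,0,0],[-1,0.16,1.0,0,0,0,0],[-1,0.16,1.0,0,0,0,0]]]'; python3 c.py; python3 -m handwheel '[[[-1,0,0.3,0,0,0,0],[-1,0,0.3,0,0,0,0]]]'; python3 c.py;  python3 -m handwheel '[[[-1,0,0.2,0,0,0,0],[-1,0,0.2,0,0,0,0]]]'; python3 c.py
```

```text
time_s: 14.92
eef_pos: [0.6059, 0.1462, 0.1123]
eef_rot: [-0.0, 0.994, 0.106, 0.001]
wrist_force: [1.5, 0.9, 6.2]
opening: 0.22
grasp_force: 59.2
pos [0.6059 0.1462 0.1123] r 0.0509 th 5.19 Fw [1.5 0.9 6.2] Ftool [ 1.7 -0.6 -6.2] 0.21973984603555707 14.925
time_s: 15.18
eef_pos: [0.6066, 0.1433, 0.1123]
eef_rot: [-0.0, 0.994, 0.106, 0.001]
wrist_force: [0.9, 1.3, 4.6]
opening: 0.213
grasp_force: 59.1
pos [0.6066 0.1433 0.1123] r 0.0509 th 1.8 Fw [0.9 1.3 4.6] Ftool [ 1.1 -1.1 -4.6] 0.21342013665266765 15.175
time_s: 15.42
eef_pos: [0.6067, 0.1431, 0.1123]
eef_rot: [-0.002, 0.994, 0.106, 0.001]
wrist_force: [-0.3, 6.8, 6.4]
opening: 0.219
grasp_force: 59.3
pos [0.6067 0.1431 0.1123] r 0.0508 th 1.57 Fw [-0.3  6.8  6.4] Ftool [ 1.2 -6.7 -6.4] 0.21934919105659273 15.425
```

```bash
python3 -m handwheel '[[[-1,0,0.3,0,0,0,0],[-1,0,0.3,0,0,0,0],[-1,0,0.3,0,0,0,0]]]'; python3 c.py
```

```text
time_s: 15.8
eef_pos: [0.6067, 0.1429, 0.1123]
eef_rot: [-0.004, 0.994, 0.107, 0.001]
wrist_force: [-1.0, 15.3, 6.2]
opening: 0.221
grasp_force: 59.6
pos [0.6067 0.1429 0.1123] r 0.0508 th 1.3 Fw [-1.  15.3  6.2] Ftool [  2.3 -15.2  -6.1] 0.22054992033667348 15.8
```

The valve is on its hard stop: 15 N of reaction with no further movement. The poses fit a circle about (0.5578, 0.1324) of radius 50 mm, so I'll now open it half a turn per call.

```bash
python3 -m handwheel '[[[-1,-0.24,-2.03,0,0,0,0],[-1,-0.95,-3.42,0,0,0,0],[-1,-2.06,-4.53,0,0,0,0],[-1,-3.45,-5.24,0,0,0,0],[-1,-5,-5.48,0,0,0,0],[-1,-6.55,-5.24,0,0,0,0],[-1,-7.94,-4.53,0,0,0,0],[-1,-9.05,-3.42,0,0,0,0],[-1,-9.76,-2.03,0,0,0,0],[-1,-10,-0.48,0,0,0,0]]]'; sed -i 's/\[.5573,.131\]/[.5578,.1324]/' c.py; python3 c.py
```

```text
time_s: 17.05
eef_pos: [0.5088, 0.1216, 0.1123]
eef_rot: [-0.0, 0.994, 0.106, 0.001]
wrist_force: [6.9, 2.1, 4.1]
opening: 0.217
grasp_force: 59.7
pos [0.5088 0.1216 0.1123] r 0.0501 th -179.81 Fw [6.9 2.1 4.1] Ftool [ 7.2 -0.6 -4.1] 0.21732380672763063 17.05
```

```bash
python3 -m handwheel '[[[-1,0.4,1.55,0,0,0,0],[-1,1.1,2.94,0,0,0,0],[-1,2.2,4.05,0,0,0,0],[-1,3.6,4.75,0,0,0,0],[-1,5.2,5,0,0,0,0],[-1,6.7,4.75,0,0,0,0],[-1,8.1,4.05,0,0,0,0],[-1,9.2,2.94,0,0,0,0],[-1,9.9,1.55,0,0,0,0],[-1,10.1,0,0,0,0,0]]]'; python3 c.py
```

```text
time_s: 18.3
eef_pos: [0.6069, 0.143, 0.1122]
eef_rot: [0.0, 0.994, 0.106, -0.0]
wrist_force: [-4.6, -3.3, 12.0]
opening: 0.216
grasp_force: 60.3
pos [0.6069 0.143  0.1122] r 0.0502 th -0.04 Fw [-4.6 -3.3 12. ] Ftool [ -5.2   2.3 -12. ] 0.21586848074538412 18.3
```

```bash
python3 -m handwheel '[[[-1,-0.3,-1.55,-0.1,0,0,0],[-1,-1.05,-2.94,-0.1,0,0,0],[-1,-2.15,-4.05,-0.1,0,0,0],[-1,-3.55,-4.75,-0.1,0,0,0],[-1,-5.1,-5,-0.1,0,0,0],[-1,-6.65,-4.75,-0.1,0,0,0],[-1,-8.05,-4.05,-0.1,0,0,0],[-1,-9.1,-2.94,-0.1,0,0,0],[-1,-9.8,-1.55,-0.1,0,0,0],[-1,-10.05,0,-0.1,0,0,0]]]'; python3 c.py
```

```text
time_s: 19.55
eef_pos: [0.5088, 0.1211, 0.1124]
eef_rot: [-0.0, 0.994, 0.106, 0.001]
wrist_force: [12.0, 4.0, -4.9]
opening: 0.214
grasp_force: 59.0
pos [0.5088 0.1211 0.1124] r 0.0502 th -179.2 Fw [12.   4.  -4.9] Ftool [12.6 -1.4  5. ] 0.21421800132159535 19.55
```

```bash
python3 -m handwheel '[[[-1,0.5,1.55,0,0,0,0],[-1,1.2,2.94,0,0,0,0],[-1,2.3,4.05,0,0,0,0],[-1,3.65,4.75,0,0,0,0],[-1,5.2,5,0,0,0,0],[-1,6.7,4.75,0,0,0,0],[-1,8.1,4.05,0,0,0,0],[-1,9.2,2.94,0,0,0,0],[-1,9.85,1.5,0,0,0,0],[-1,10,0.6,0,0,0,0]]]'; python3 c.py;python3 -m handwheel '[[[-1,0,0,0,0,0,0],[-1,0,0,0,0,0,0]]]'; python3 c.py
```

```text
time_s: 20.8
eef_pos: [0.6076, 0.1368, 0.1124]
eef_rot: [0.0, 0.994, 0.106, 0.0]
wrist_force: [3.1, -0.5, 4.8]
opening: 0.217
grasp_force: 59.9
pos [0.6076 0.1368 0.1124] r 0.05 th -7.11 Fw [ 3.1 -0.5  4.8] Ftool [ 2.9  1.2 -4.8] 0.2167217267208577 20.8
time_s: 21.05
eef_pos: [0.6076, 0.1367, 0.1124]
eef_rot: [-0.0, 0.994, 0.106, 0.0]
wrist_force: [3.3, 1.1, 3.7]
opening: 0.22
grasp_force: 59.8
pos [0.6076 0.1367 0.1124] r 0.05 th -7.22 Fw [3.3 1.1 3.7] Ftool [ 3.5 -0.4 -3.7] 0.22009496457972347 21.05
```

```bash
python3 -m handwheel '[[[-1,0,-0.4,0,0,0,0],[-1,0,-0.63,0,0,0,0],[-1,0,-0.63,0,0,0,0],[-1,0,-0.63,0,0,0,0]]]'; python3 c.py
python3 - <<'E'
from h import *
for n in ['scene','wrist']:
    f,W=cloud(n); cv2.imwrite(f'pics/{n}5.png',f)
E
```

```text
time_s: 21.55
eef_pos: [0.6067, 0.1428, 0.1124]
eef_rot: [-0.0, 0.994, 0.106, 0.001]
wrist_force: [4.5, 1.5, 2.9]
opening: 0.221
grasp_force: 59.7
pos [0.6067 0.1428 0.1124] r 0.05 th -0.2 Fw [4.5 1.5 2.9] Ftool [ 4.7 -0.5 -2.9] 0.2214302223917954 21.55
```

View pics/scene5.png

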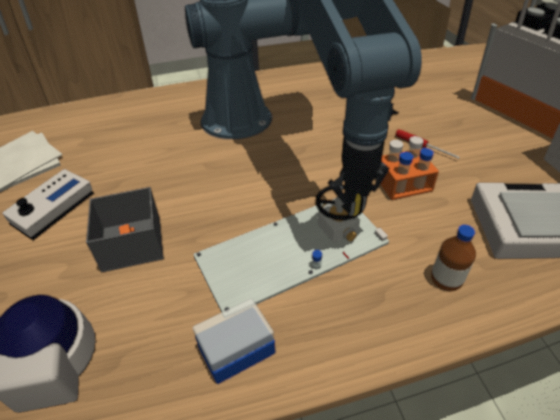

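View pics/wrist5.png

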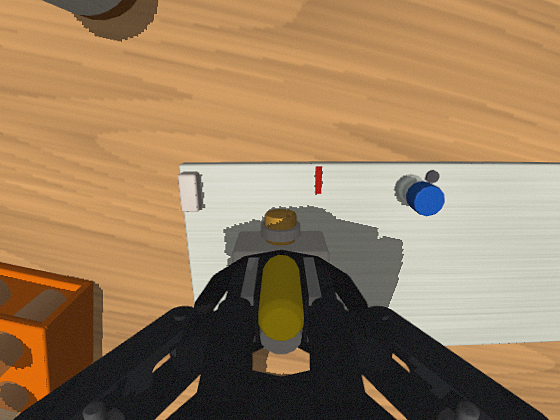

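The handle is held between the pads at (281,300), on the side facing the red mark (318,180). The vial and rack stand where they were, and the offcuts are in the bin at (125,229).

```bash
python3 -c "
from bench import ctrl; print(ctrl.hand_in())"
```

```text
the job is handed in; nothing more can be done
None
```

Job handed in at about 22 s: both offcuts are in the bin, the valve was closed hard on its stop and backed off two full turns (to within about 0.3° by my measurements), the handle is still gripped, and the vial and rack were not touched; no verdict came back.

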